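# Hook the screw tray out from under the clamps

### The arm

A 6-joint arm with a two-finger parallel gripper is mounted at the origin on the work surface. World frame = base frame: x ahead of the robot, y to its left, z up, the work surface at z = 0. Lengths are in mm, angles in rad, forces in N, time in s.
With the tool pointing down it reaches from about 275 to 850 mm from the base axis. Payload 19 kg.
Tool frame: the origin (TCP) lies between the finger pads; the fingertips stand 22 mm ahead of it and the grasp point (between the pads) lies 3 mm ahead of it (ctrl.tcp_to_tips is the distance from the TCP to the fingertips, in mm); z points along the fingers, y is the line along which they close (so a half turn about z gives the same grasp; the last joint's range is limited). The gripper opens to 85 mm and grips with 20 to 120 N. Pads are 22 mm wide; open, the fingers measure 114 mm over their backs; the gripper's body (76 mm by 85 mm) begins 54 mm behind the grasp point. The pads swing forward as they close: fully open they stand 13 mm farther back than shut.
Start: joints at [-1.439, 0.15, 1.437, -0, 1.554, -0.134], TCP at [151.017, -554.785, 253.267] pointing down, gripper open.
Joint ranges: [-2.8, 2.8], [-0.68, 2.1], [0.12, 2.68], [-1.39, 4.53], [0.16, 2.79], [-2.81, 2.81]. Speed limits (rad/s): [1.89, 1.89, 2.22, 3.01, 3.01, 3.01].

### API

Orientations are given as a rotation vector (axis times angle).
In Python, from rig import telemetry, grab_frame, get_calibration, ctrl gives the robot as it stands.
- The arm moves only by the tool step_arm, never from a script. Its argument "rows" is a list of rows, each a list of 3 entries, a list of its own where there are three numbers: the shift along the tool's x, y, z in mm, then the turn about the tool's z in rad, then the opening, from 0 (shut) to 1 (fully open). A call has 1 to 20 rows; each row is the pose to reach, as a shift and turn from the pose commanded when the call began, along the tool's axes at that moment; what a row does not reach only later rows make up. A row lasts 1/12 s, in which the tool goes at most 41.7 mm and 7.16 degrees, less where a joint would pass 70% of its speed; a pose out of reach is approached as far as the arm can. A call with a gripper value outside its range is refused whole. The fingers move at their own pace and stop on an object; "grip_force" is the grip in N (left out, the last holds). Time passes only in rows, so rows that repeat a pose let the fingers close. It gives the time, the measured TCP pose, the force, the opening and the grip force at its end, in the units of the state.
- telemetry.state(): the state, without advancing time (a new reading comes with each control period).
- grab_frame(name): name is "side" or "top" or "wrist"; returns the picture (400x640x3 uint8, blue, green, red); there is no depth.
- get_calibration(name): a dict with "fx", "fy", "cx", "cy" (pixels), "world_from_camera" (4x4, takes a point from camera to world coordinates). Camera axes: x right, y down, z forward; pixel columns grow to the right and rows downward; lengths in mm; the calibration is good to about 2 mm. The wrist camera is an equidistant fisheye: a pixel r from the principal point sees the ray r / f radians off the axis. A picture is of the moment at which its call begins: read the wrist's pose just before it. get_calibration takes no time and is no camera call; for the wrist camera it gives the pose at the moment of the call.
- ctrl.sign_off(): hands the job in; it is judged then, once.
The state is a dict: "time_s": time; "qpos": joint angles; "dq": joint speeds; "joint_efforts": joint torques, N m; "eef_pos": TCP position; "tcp_rot": TCP orientation; "force": force on the tool from outside, world axes, zero at the start; "torque": the same for the moment, N m; "grip_width": finger opening in mm; "gripper_force": force on a finger pad.
Only numpy, scipy, OpenCV 4.12 (cv2) and the standard library are available. Lean on these libraries where they do the work, as an engineer would, in place of code of your own. Each camera call takes 0.05 s, during which the arm holds its last target. There are 200 camera calls.

### The job

With the orange pull hook, held by its grip and its prong dropped into the yellow loop, draw the screw tray out from under the clamps until it bears on the red sprung pads, and hold it there for a second with a pull of about 12 N, never over 18 N. Ease off so that the tray stays resting against the pads, unhook, and set the hook back upright along its black mat as you found it. Touch the tray only with the hook, do not knock the box or clamps, and leave the glue, offcut and tin alone.

Things in the scene. Friction and masses are not known exactly. Their poses are not given: they have to be found in the camera images.
- hook: Orange pull hook, 300 g, standing upright on the mat. Origin: centre of its underside; z up, x along its rod. Base plate 100 (x) x 50 (y) x 10 mm; on it a grip block 80 (x) x 26 (y) mm, from 10 to 60 mm above the underside. An 8 mm steel rod runs from the grip at height 45 mm to x = +170 mm and there turns straight down as the prong.
- grip (a point): On the hook: middle of the grip block, 45 mm above the underside. Pinch it here from above, across the hook's y, with 80 N or more (the pull twists it in weak fingers).
- prong_tip (a point): On the hook: lower end of the 8 mm thick prong, 170 mm ahead of the hook's origin, 4 mm above its underside plane.
- tray: Green open tray of screws, 110 (x) x 120 (y) x 45 mm, 450 to 840 g, loose on the bench inside the box; it slides along the box's x, 4 mm clear of each wall, taking 1 to 5 N. Origin: centre of its underside; its front face is at -x, towards the mouth, and starts 110 to 140 mm inside the mouth.
- loop (a point): On the tray: centre of the opening of its yellow pull loop, 74 mm ahead (-x) of the tray's centre, 30 mm above the bench. The loop is a flat, level U of 7 mm bar on the front face: cross bar at tray x = -93 mm, arms at y = -30 and +30 mm; opening 34 (x) x 53 (y) mm. The prong goes down here.
- carcass: Fixed plywood box without top, floor or front. Origin: middle of its open mouth, on the bench; +x points inward. Side walls 12 mm thick, 110 mm high, inner faces at y = -64 and +64 mm, from x = 0 to 290 mm; back 40 mm high. Its clamps lie outside and above the walls.
- clamp (a point): On the box: underside of the middle of the first clamp bar, at box x = 100 mm, 115 mm above the bench. Two such bars, 8 mm wide and 18 mm high, cross the box at x = 100 and 200 mm; their jaws stand outside the walls out to y = -100 and +100 mm, the bars out to y = +130 mm, blue triggers there up to 171 mm high.
- stop: Pair of stops in the mouth, fixed to the box; origin and axes as the box's. At y = -55 and +55 mm, 18 mm wide, 44 mm high, 92 mm free between them. Each has a red spring pad facing inward that meets the tray's front face. How far in the pad faces stand, 30 to 65 mm from the mouth, differs each time and is not measured: feel for them.
- spring (a point): At the middle of the mouth, 22 mm above the bench: height of the pads' centres (a fixed point, it does not follow them). Both pads move together and yield 1 mm per 1.4 N, from zero, to the hard end of their travel at 13 mm (18 N). When the pull is eased slowly they push the tray back a little, until friction holds it against them.
- mat: Black rubber mat fixed on the bench, 320 (x) x 120 (y) x 4 mm. Origin: centre of its underside. The hook starts on it with its origin about 70 mm behind (-x of) the mat's centre and its rod along the mat's +x.
- glue: White glue bottle standing upright, 56 mm diameter, 150 mm high; origin at the centre of its underside. Leave alone.
- offcut: Wooden offcut 90 x 45 x 45 mm lying on the bench; origin at the centre of its underside. Leave alone.
- tin: Blue tin standing upright, 72 mm diameter, 80 mm high; origin at the centre of its underside. Leave alone.
Mind the look-alikes: they are no part of the job. Of the things that look like the hook, the larger one is meant.

How it is judged:
By the outcome, as a careful person would: the job done as asked, in the order asked, and still so for the second after the job is handed in, with the robot touching nothing.
It also fails if it takes over 67 s, if anything falls off the work surface, if the arm or the gripper's body presses on something with over 40 N, if the wrist force passes 120 N, or if a joint passes its speed limit or range.

## Working session

There is one attempt and no reset: what is moved stays moved. The work goes in short steps, Python scripts to look and compute and a tool call to move; the robot and the scene stay as the last step left them, time stands still between calls to the robot, and variables do not carry over. Pictures are saved under pics/ and viewed, at most 10 in all, crops included, and the job is handed in when it is done.

Besides the shell and the picture viewer there is one more tool, called as name([rows], argument=value, ...), one row to a line, values as JSON. step_arm: Moves the arm, as the interface text tells. Its arguments: {"type":"object","properties":{"rows":{"type":"array","items":{"type":"array"}},"grip_force":{"type":"number"}},"required":["rows"]}

```bash
ls; mkdir -p pics
python3 - <<'E'
from rig import telemetry, grab_frame, get_calibration, ctrl
import cv2,numpy as np
for n in("top","side"):
    cv2.imwrite(f"pics/{n}0.png",grab_frame(n)); c=get_calibration(n); print(n,c['fx'],c['cx'],c['cy'],np.round(c['world_from_camera'],3).tolist())
s=telemetry.state();print(s['eef_pos'],s['tcp_rot'],s['time_s'],s['grip_width'],ctrl.tcp_to_tips)
E
```

```text
pics
top 495.58184157214237 318.8991670874377 201.6320327212295 [[-0.021, -0.98, 0.197, 268.034], [-1.0, 0.019, -0.012, 46.731], [0.008, -0.197, -0.98, 1494.497], [0.0, 0.0, 0.0, 1.0]]
side 413.4381185192654 323.31060642271115 196.12824597299277 [[-0.973, -0.118, 0.197, 367.45], [-0.23, 0.499, -0.836, 879.048], [0.001, -0.859, -0.513, 627.843], [0.0, 0.0, 0.0, 1.0]]
[ 150.96927573 -554.63046287  252.79006228] [-3.11286478e+00 -4.16073988e-01  2.57996707e-05] 0.1 85.18531808567131 22.0
```

View pics/top0.png

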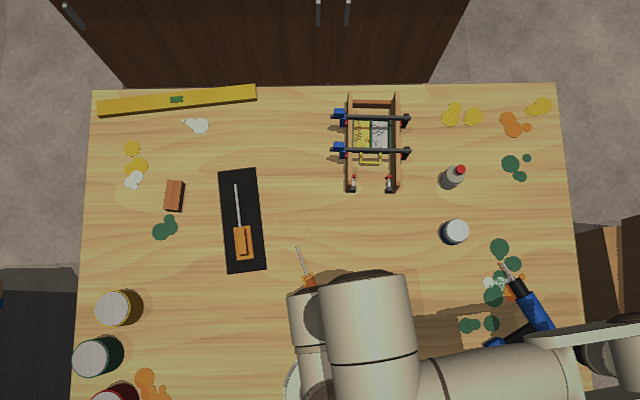

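View pics/side0.png

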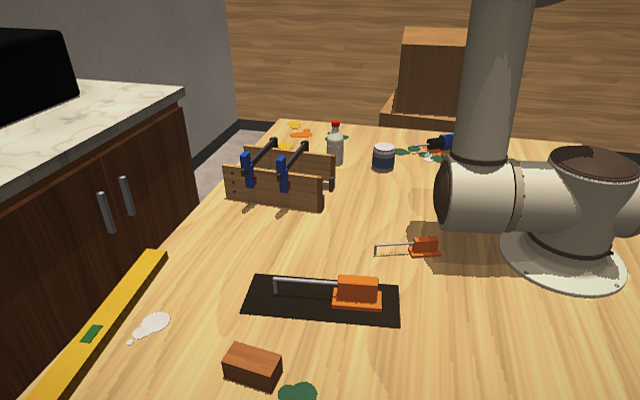

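Hook candidates: the large orange hook on the black mat (top 243,243; side 358,290) and a small orange one off the mat near the base (top 305,278; side 425,245). The orange paint blotches at top (515,125) and (150,385) are flat. I choose the large one on the mat. The box is at top (372,145), loop at about (370,158), and the stops with red pads at (352,183) and (388,183). Next is a close crop with measurements.

```bash
cat > h.py <<'E'
from rig import telemetry, grab_frame, get_calibration, ctrl
import cv2,numpy as np
from scipy.spatial.transform import Rotation as R
def ray(n,u,v,c=None):
    c=c or get_calibration(n); M=c['world_from_camera']
    a=np.array([(u-c['cx'])/c['fx'],(v-c['cy'])/c['fy']])
    if n=='wrist':
        r=np.hypot(*a); d=np.r_[a*np.sin(r)/max(r,1e-9),np.cos(r)]
    else: d=np.r_[a,1]
    return np.array(M)[:3,3],np.array(M)[:3,:3]@d
def onz(n,u,v,z,c=None):
    o,d=ray(n,u,v,c); return o+d*(z-o[2])/d[2]
def proj(n,P,c=None):
    c=c or get_calibration(n); M=np.linalg.inv(c['world_from_camera']); p=M[:3,:3]@P+M[:3,3]
    a=p[:2]/p[2]
    if n=='wrist':
        t=np.arctan2(np.hypot(*p[:2]),p[2]); a=p[:2]/np.hypot(*p[:2])*t
    return np.array([c['cx']+c['fx']*a[0],c['cy']+c['fy']*a[1]])
def tool(P):
    s=telemetry.state(); return R.from_rotvec(s['tcp_rot']).inv().apply(np.array(P)-s['eef_pos'])
E
python3 - <<'E'
from h import *
I=cv2.imread('pics/top0.png'); H=cv2.cvtColor(I,cv2.COLOR_BGR2HSV)
def rect(m,box,z):
    x0,y0,x1,y1=box; k=np.zeros(m.shape,np.uint8);k[y0:y1,x0:x1]=m[y0:y1,x0:x1]*255
    c=max(cv2.findContours(k,0,1)[0],key=cv2.contourArea)[:,0]
    p=np.array([onz('top',u+0.,v+0.,z)[:2] for u,v in c],np.float32); r=cv2.minAreaRect(p); return r
m=I.max(2)<60
print('mat',rect(m,(205,155,280,285),4))
o=(H[...,0]>5)&(H[...,0]<20)&(H[...,1]>190)&(H[...,2]>130)
print('grip',rect(o,(222,215,262,262),60))
a=cv2.resize(I[80:205,315:425],None,fx=4.5,fy=4.5,interpolation=cv2.INTER_CUBIC)
b=cv2.resize(I[165:285,205:275],None,fx=4.5,fy=4.5,interpolation=cv2.INTER_CUBIC)
h=max(a.shape[0],b.shape[0]);f=lambda i:cv2.copyMakeBorder(i,0,h-i.shape[0],0,0,0)
o=np.hstack([f(a),f(b)]);print(o.shape);cv2.imwrite('pics/crop1.png',o[:600,:])
E
```

```text
mat ((516.7294311523438, 266.3895263671875), (317.4544677734375, 117.68870544433594), 6.3340630531311035)
grip ((408.4334716796875, 243.60166931152344), (0.0, 0.0), 0.0)
(562, 810, 3)
```

View pics/crop1.png

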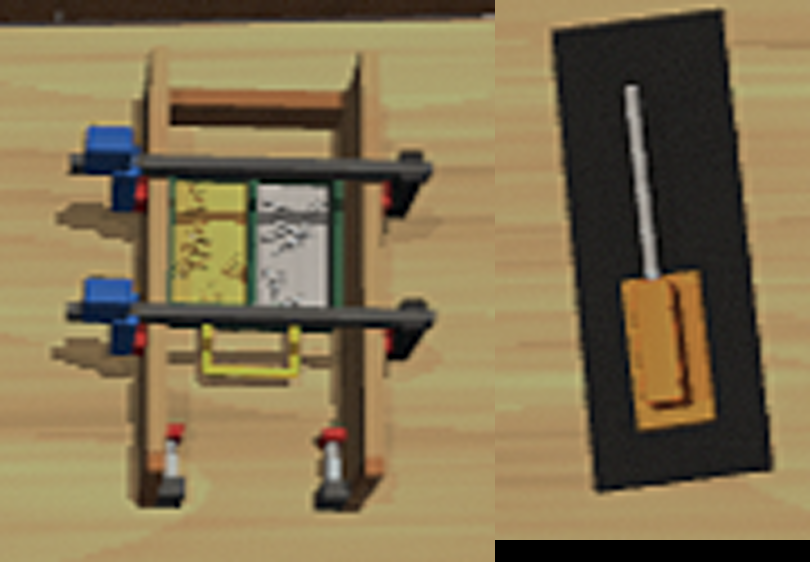

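The close crop confirms the choice: an orange hook with plate, grip block and rod along the mat (rod crop (632,88)→(652,275)). The box mouth is at the bottom. The wall top front corners are at crop (137,470) and (385,470), and the loop cross bar is at (250,372).

Run:
```python
from h import *
np.set_printoptions(precision=1,suppress=True)
A=lambda x,y,z:onz('top',315+(x+.5)/4.5-.5,80+(y+.5)/4.5-.5,z)
B=lambda x,y,z:onz('top',205+(x-495+.5)/4.5-.5,165+(y+.5)/4.5-.5,z)
for n,p in dict(LB=(150,50),LF=(137,470),RB=(378,55),RF=(385,470),LFi=(165,470),RFi=(365,472),LBi=(168,50),RBi=(360,55)).items(): print(n,A(*p,110))
for n,p in dict(loopL=(207,375),loopR=(297,375),loopLb=(207,328),loopRb=(297,328)).items(): print(n,A(*p,30))
for n,p in dict(b1L=(140,313),b1R=(400,319),b2L=(140,164),b2R=(400,170)).items(): print(n,A(*p,133))
for n,p in dict(pl=(637,430),pr=(716,420),prf=(700,270)).items(): print(n,B(*p,14))
for n,p in dict(r0=(652,275),r1=(632,88)).items(): print(n,B(*p,51))
for n,p in dict(tl=(622,282),tlb=(640,405),trb=(688,405),tr=(674,278)).items(): print(n,B(*p,64))
print('start rot',R.from_rotvec(telemetry.state()['tcp_rot']).as_matrix())
```

```text
LB [881.4 -63.5 110. ]
LF [595.5 -45.8 110. ]
RB [ 875.1 -214.7  110. ]
RF [ 592.4 -204.2  110. ]
LFi [595.2 -63.7 110. ]
RFi [ 591.4 -191.3  110. ]
LBi [881.2 -75.4 110. ]
RBi [ 875.3 -202.8  110. ]
loopL [ 679.9 -100.9   30. ]
loopR [ 678.7 -162.3   30. ]
loopLb [ 713.2 -102.2   30. ]
loopRb [ 712.  -163.8   30. ]
b1L [692.6 -49.4 133. ]
b1R [ 685.5 -214.9  133. ]
b2L [792.8 -52.6 133. ]
b2R [ 785.6 -220.4  133. ]
pl [392.2 278.9  14. ]
pr [397.8 226.9  14. ]
prf [498.2 238.   14. ]
r0 [489.8 264.5  51. ]
r1 [615.6 279.   51. ]
tl [483.6 281.9  64. ]
tlb [404.  269.4  64. ]
trb [403.3 238.7  64. ]
tr [485.6 248.3  64. ]
start rot [[ 1.   0.3 -0. ]
 [ 0.3 -1.   0. ]
 [ 0.  -0.  -1. ]]
```

Checks pass: walls 152 outside and 127 inside, bars 100 apart, loop 61 wide, plate about 100x52. Box yaw is about -2.4°, with the mouth at about (591,-128). The hook is at about (444.5,258.8), yaw 6.4°. I'll stop on the way for a wrist look at the box.

step_arm([
  [[468, -315, 0], 0.307, 1],
  [[468, -315, 0], 0.307, 1],
  [[468, -315, 0], 0.307, 1],
  [[468, -315, 0], 0.307, 1],
  [[468, -315, 0], 0.307, 1],
  [[468, -315, 0], 0.307, 1],
  [[468, -315, 0], 0.307, 1],
  [[468, -315, 0], 0.307, 1],
  [[468, -315, 0], 0.307, 1],
  [[468, -315, 0], 0.307, 1],
  [[468, -315, 0], 0.307, 1],
  [[468, -315, 0], 0.307, 1],
  [[468, -315, 0], 0.307, 1],
  [[468, -315, 0], 0.307, 1],
  [[468, -315, 0], 0.307, 1],
  [[468, -315, 0], 0.307, 1],
  [[468, -315, 0], 0.307, 1],
  [[468, -315, 0], 0.307, 1],
])

```text
time_s: 1.6
eef_pos: [519.3, -128.7, 253.2]
tcp_rot: [-3.141, 0.066, 0.0]
force: [-0.3, -0.0, -0.0]
grip_width: 85.2
gripper_force: 0.0
```

Run:
```python
from h import *
import pickle
c=get_calibration('wrist');I=grab_frame('wrist');cv2.imwrite('pics/w1.png',I);pickle.dump(c,open('w1.pkl','wb'))
print(c['fx'],c['cx'],c['cy'],np.round(c['world_from_camera'],2).tolist())
```

```text
309.70691628693146 320.166334949659 204.14145522744147 [[-0.04, -0.94, -0.33, 602.42], [-1.0, 0.04, 0.01, -132.5], [-0.0, 0.33, -0.94, 373.72], [0.0, 0.0, 0.0, 1.0]]
```

View pics/w1.png

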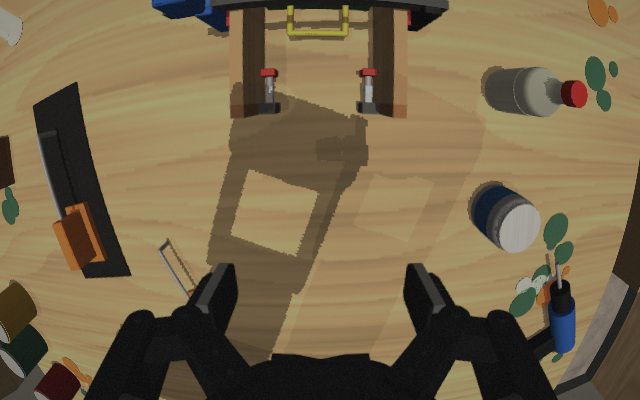

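The wrist view shows the loop cross bar at (318,32), with arms from x=289 to 348 and the pads at (269,72) and (369,72). The wall top fronts are at about row 105–117, and the clamp bar is along the top edge.

Run:
```python
from h import *
import pickle
np.set_printoptions(precision=1,suppress=True)
c=pickle.load(open('w1.pkl','rb'));I=cv2.imread('pics/w1.png');H=cv2.cvtColor(I,cv2.COLOR_BGR2HSV)
y=((H[...,0]>22)&(H[...,0]<35)&(H[...,1]>150)&(H[...,2]>90)).astype(np.uint8)[:45,270:370]
ys,xs=np.nonzero(y);print('loop px',xs.min()+270,xs.max()+270,ys.min(),ys.max())
u=[xs.min()+270,xs.max()+271];v=ys.max()+1
for q in u: print(onz('wrist',q-.5,v-.5,31,c))
r=(((H[...,0]<8)|(H[...,0]>172))&(H[...,1]>150)&(H[...,2]>90)).astype(np.uint8)
for x0,x1 in((255,285),(355,385)):
    ys,xs=np.nonzero(r[60:85,x0:x1]);print('pad',xs.min()+x0,xs.max()+x0,ys.min()+60,ys.max()+60,onz('wrist',xs.mean()+x0,ys.min()+60,30,c))
for n,p in dict(LFo=(230,117),LFi=(245,117),RFi=(392,117),RFo=(407,117),stopL=(270,112),stopR=(367,110)).items(): print(n,onz('wrist',*p,110,c),onz('wrist',*p,44,c),onz('wrist',*p,0,c))
```

```text
loop px 287 348 5 35
[677.8 -99.   31. ]
[ 674.9 -165.9   31. ]
pad 260 274 68 75 [642.6 -76.   30. ]
pad 362 376 68 75 [ 637.9 -187.1   30. ]
LFo [593.9 -54.  110. ] [591.7 -34.3  44. ] [590.3 -21.2   0. ]
LFi [592.6 -67.5 110. ] [590.2 -51.2  44. ] [588.6 -40.3   0. ]
RFi [ 587.4 -193.3  110. ] [ 583.6 -208.5   44. ] [ 581.1 -218.7    0. ]
RFo [ 587.4 -206.8  110. ] [ 583.7 -225.3   44. ] [ 581.2 -237.7    0. ]
stopL [595.2 -89.6 110. ] [593.4 -78.8  44. ] [592.2 -71.7   0. ]
stopR [ 593.5 -171.6  110. ] [ 591.3 -181.4   44. ] [ 589.8 -187.9    0. ]
```

step_arm([
  [[-91, -384, 60], -0.154, 1],
  [[-91, -384, 60], -0.154, 1],
  [[-91, -384, 60], -0.154, 1],
  [[-91, -384, 60], -0.154, 1],
  [[-91, -384, 60], -0.154, 1],
  [[-91, -384, 60], -0.154, 1],
  [[-91, -384, 60], -0.154, 1],
  [[-91, -384, 60], -0.154, 1],
  [[-91, -384, 60], -0.154, 1],
  [[-91, -384, 60], -0.154, 1],
  [[-91, -384, 60], -0.154, 1],
  [[-91, -384, 60], -0.154, 1],
  [[-91, -384, 60], -0.154, 1],
])

```text
time_s: 2.73
eef_pos: [445.0, 258.6, 193.5]
tcp_rot: [3.137, 0.176, 0.0]
force: [0.3, 0.2, 0.3]
grip_width: 85.3
gripper_force: 0.0
```

Run:
```python
from h import *
import pickle
c=get_calibration('wrist');I=grab_frame('wrist');cv2.imwrite('pics/w2.png',I);pickle.dump(c,open('w2.pkl','wb'))
I=grab_frame('top');cv2.imwrite('pics/top2.png',I)
print(telemetry.state()['eef_pos'],telemetry.state()['tcp_rot'])
```

```text
[445.22562725 258.27956824 193.65053268] [-3.13668054e+00 -1.74265566e-01 -7.00432832e-04]
```

View pics/w2.png

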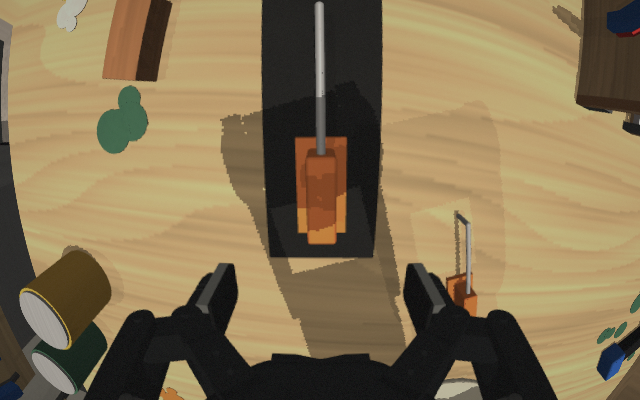

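The wrist view shows the grip block at (321,197), rod straight up to (319,3) on the mat, centred and aligned between the fingers. The small look-alike is off to the right at (462,285). I'll run a quick numeric check before descending.

Run:
```python
from h import *
import pickle
np.set_printoptions(precision=1,suppress=True)
c=pickle.load(open('w2.pkl','rb'))
f=lambda n,u,v,z:print(n,onz('wrist',u,v,z,c),tool(onz('wrist',u,v,z,c)))
f('gripback',321.5,243.5,64);f('gripfront',321,150,64);f('plateL',295.5,137,14);f('plateR',346.5,137,14);f('plateRb',346,234,14);f('rodend',319.5,2,53);f('rod0',321,150,53)
f('matbl',270,257.5,4);f('matbr',373,257.5,4);f('matl',262,0,4);f('matr',383,0,4)
```

```text
gripback [404.5 252.7  64. ] [-41.1   1.1 129.6]
gripfront [488.  262.7  64. ] [ 42.9   0.3 129.7]
plateL [490.1 287.7  14. ] [ 47.8 -24.3 179.7]
plateR [495.7 238.6  14. ] [ 47.9  25.2 179.7]
plateRb [394. 225.  14.] [-54.7  27.4 179.6]
rodend [613.3 278.2  53. ] [169.2  -1.2 140.7]
rod0 [486.2 262.5  53. ] [ 41.1   0.4 140.7]
matbl [349.9 305.7   4. ] [-89.6 -57.7 189.6]
matbr [363.2 188.    4. ] [-89.4  60.7 189.6]
matl [627.6 337.5   4. ] [189.9 -58.5 189.7]
matr [641.6 218.    4. ] [190.6  61.8 189.7]
```

step_arm([
  [[0, 0.5, 40], 0, 1],
  [[0, 0.5, 80], 0, 1],
  [[0, 0.5, 110], 0, 1],
  [[0, 0.5, 130], 0, 1],
  [[0, 0.5, 141], 0, 1],
  [[0, 0.5, 141], 0, 1],
  [[0, 0.5, 141], 0, 0.2],
  [[0, 0.5, 141], 0, 0.1],
  [[0, 0.5, 141], 0, 0],
  [[0, 0.5, 141], 0, 0],
  [[0, 0.5, 141], 0, 0],
  [[0, 0.5, 141], 0, 0],
  [[0, 0.5, 141], 0, 0],
  [[0, 0.5, 141], 0, 0],
  [[0, 0.5, 141], 0, 0],
  [[0, 0.5, 141], 0, 0],
], grip_force=100)

```text
time_s: 4.17
eef_pos: [445.3, 259.3, 53.4]
tcp_rot: [-3.136, -0.177, -0.003]
force: [-1.5, -0.7, 8.7]
grip_width: 24.6
gripper_force: 99.7
```

step_arm([
  [[0, 0, -15], 0, 0],
  [[0, 0, -40], 0, 0],
  [[0, 0, -80], 0, 0],
  [[-96, 372, -80], 0.153, 0],
  [[-96, 372, -80], 0.153, 0],
  [[-96, 372, -80], 0.153, 0],
  [[-96, 372, -80], 0.153, 0],
  [[-96, 372, -80], 0.153, 0],
  [[-96, 372, -80], 0.153, 0],
  [[-96, 372, -80], 0.153, 0],
  [[-96, 372, -80], 0.153, 0],
  [[-96, 372, -80], 0.153, 0],
  [[-96, 372, -80], 0.153, 0],
  [[-96, 372, -80], 0.153, 0],
  [[-96, 372, -80], 0.153, 0],
  [[-96, 372, -80], 0.153, 0],
  [[-96, 372, -80], 0.153, 0],
])

```text
time_s: 5.58
eef_pos: [391.4, -120.4, 132.3]
tcp_rot: [-3.141, 0.061, 0.0]
force: [-0.2, 0.1, -3.5]
grip_width: 24.8
gripper_force: 99.5
```

Run:
```python
from h import *
import pickle
c=get_calibration('wrist');s=telemetry.state();I=grab_frame('wrist');pickle.dump(c,open('w3.pkl','wb'));cv2.imwrite('pics/w3.png',I)
print(s['eef_pos'],s['tcp_rot'],s['force'],s['torque'],s['grip_width'])
```

```text
[ 391.41160382 -120.35607639  132.31108934] [-3.14072026e+00  6.05639672e-02  9.66332799e-05] [-0.20335841  0.05516231 -3.52338528] [-0.00686654  0.09308312  0.01900308] 24.782151584407465
```

View pics/w3.png

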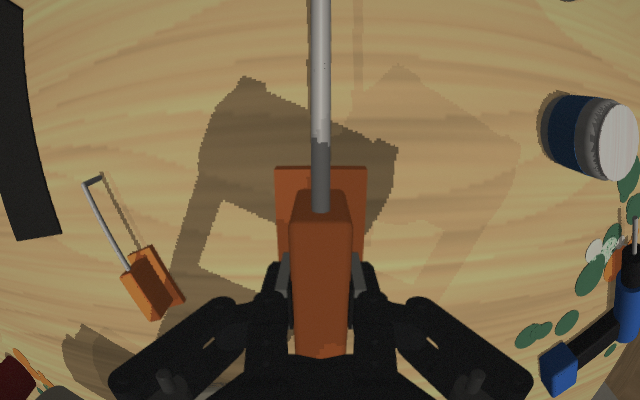

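The hook is held straight and level, rod centred at about (319,80). Next I lower it to slip under the clamp bar, then advance with the prong above the loop.

step_arm([
  [[0, 2, 37], 0.003, 0],
  [[0, 2, 37], 0.003, 0],
  [[25, 2, 37], 0.003, 0],
  [[50, 2, 37], 0.003, 0],
  [[75, 2, 37], 0.003, 0],
  [[95, 2, 37], 0.003, 0],
  [[110, 2, 37], 0.003, 0],
  [[125, 2, 37], 0.003, 0],
  [[137, 2, 37], 0.003, 0],
  [[137, 2, 37], 0.003, 0],
  [[137, 2, 37], 0.003, 0],
  [[137, 2, 37], 0.003, 0],
])

```text
time_s: 6.63
eef_pos: [527.7, -128.3, 95.6]
tcp_rot: [-3.141, 0.067, 0.001]
force: [-0.4, -0.9, -2.5]
grip_width: 24.6
gripper_force: 99.6
```

Run:
```python
from h import *
import pickle
c=get_calibration('wrist');s=telemetry.state();I=grab_frame('wrist');pickle.dump(c,open('w4.pkl','wb'));cv2.imwrite('pics/w4.png',I)
T=grab_frame('top');cv2.imwrite('pics/top4.png',T);S=grab_frame('side');cv2.imwrite('pics/side4.png',S)
a=cv2.resize(I[0:200,180:460],None,fx=2.8,fy=2.8,interpolation=2);b=cv2.resize(T[80:205,315:425],None,fx=3.5,fy=3.5)[:,:]
print(s['eef_pos'],s['tcp_rot'],s['force'])
cv2.imwrite('pics/c4.png',a)
```

```text
[ 527.6770613  -128.33075498   95.55518332] [-3.14059982e+00  6.65565483e-02  9.78303344e-04] [-0.43057959 -0.93379345 -2.47153515]
```

View pics/c4.png

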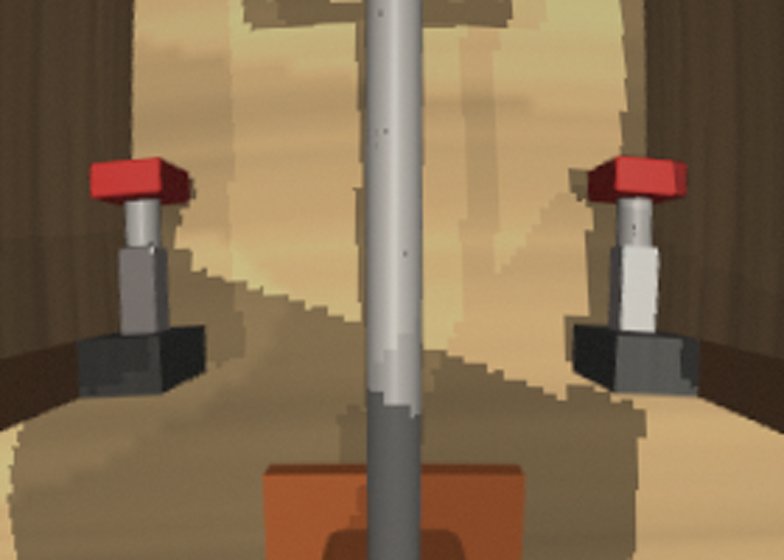

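The rod is centred between the stops (rod x=394, stops at 142 and 636). The loop is out of view, so I'll check it in the top and side pictures.

Run:
```python
from h import *
T=cv2.imread('pics/top4.png');S=cv2.imread('pics/side4.png')
b=cv2.resize(T[85:205,325:415],None,fx=4.4,fy=4.4,interpolation=2);a=cv2.resize(S[120:240,215:355],None,fx=2.8,fy=2.8,interpolation=2)
a=cv2.copyMakeBorder(a,0,b.shape[0]-a.shape[0],0,0,0);cv2.imwrite('pics/c5.png',np.hstack([b,a])[:, :800])
```

```text
(no output)
```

View pics/c5.png

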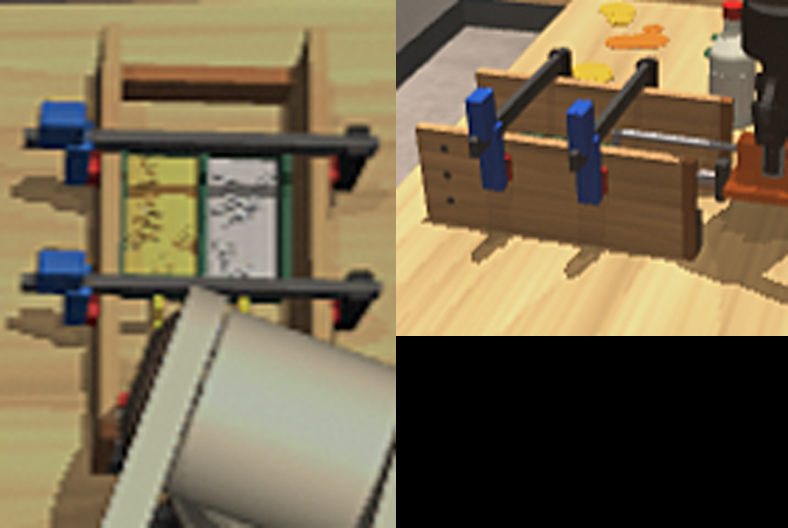

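The arm covers the loop, so I'll lower gently and watch the force.

step_arm([
  [[0, 0, 8], 0, 0],
  [[0, 0, 13], 0, 0],
  [[0, 0, 16], 0, 0],
  [[0, 0, 19], 0, 0],
  [[0, 0, 22], 0, 0],
  [[0, 0, 22], 0, 0],
])

```text
time_s: 7.28
eef_pos: [527.8, -128.8, 72.5]
tcp_rot: [-3.14, 0.068, 0.002]
force: [-0.5, -0.1, -3.2]
grip_width: 24.6
gripper_force: 99.6
```

step_arm([
  [[0, 0, 6], 0, 0],
  [[0, 0, 12], 0, 0],
  [[0, 0, 15], 0, 0],
  [[0, 0, 15], 0, 0],
])

```text
time_s: 7.62
eef_pos: [527.7, -128.7, 57.3]
tcp_rot: [-3.14, 0.068, 0.002]
force: [-0.1, 1.2, -3.4]
grip_width: 24.5
gripper_force: 99.6
```

step_arm([
  [[-1, 0, 0], 0, 0],
  [[-2.5, 0, 0], 0, 0],
  [[-4, 0, 0], 0, 0],
  [[-5.5, 0, 0], 0, 0],
  [[-7, 0, 0], 0, 0],
  [[-8.5, 0, 0], 0, 0],
  [[-10, 0, 0], 0, 0],
  [[-11.5, 0, 0], 0, 0],
  [[-13, 0, 0], 0, 0],
  [[-14.5, 0, 0], 0, 0],
  [[-16, 0, 0], 0, 0],
  [[-17.5, 0, 0], 0, 0],
  [[-19, 0, 0], 0, 0],
  [[-20.5, 0, 0], 0, 0],
  [[-22, 0, 0], 0, 0],
  [[-23.5, 0, 0], 0, 0],
  [[-25, 0, 0], 0, 0],
])

```text
time_s: 9.03
eef_pos: [503.0, -127.8, 58.3]
tcp_rot: [-3.141, 0.068, -0.0]
force: [2.4, 0.6, -3.0]
grip_width: 24.8
gripper_force: 99.6
```

step_arm([
  [[-1.5, 0, 0], 0, 0],
  [[-3, 0, 0], 0, 0],
  [[-4.5, 0, 0], 0, 0],
  [[-6, 0, 0], 0, 0],
  [[-7.5, 0, 0], 0, 0],
  [[-9, 0, 0], 0, 0],
  [[-10.5, 0, 0], 0, 0],
  [[-12, 0, 0], 0, 0],
  [[-13.5, 0, 0], 0, 0],
  [[-15, 0, 0], 0, 0],
  [[-16.5, 0, 0], 0, 0],
  [[-18, 0, 0], 0, 0],
])

```text
time_s: 10.03
eef_pos: [485.0, -127.0, 58.3]
tcp_rot: [-3.141, 0.068, -0.0]
force: [1.5, 0.3, -3.4]
grip_width: 24.4
gripper_force: 99.6
```

The tray is hooked and sliding at about 2 N.

step_arm([
  [[-1.5, 0, 0], 0, 0],
  [[-3, 0, 0], 0, 0],
  [[-4.5, 0, 0], 0, 0],
  [[-6, 0, 0], 0, 0],
  [[-7.5, 0, 0], 0, 0],
  [[-9, 0, 0], 0, 0],
  [[-10.5, 0, 0], 0, 0],
  [[-12, 0, 0], 0, 0],
  [[-13.5, 0, 0], 0, 0],
  [[-15, 0, 0], 0, 0],
  [[-16.5, 0, 0], 0, 0],
  [[-18, 0, 0], 0, 0],
  [[-19.5, 0, 0], 0, 0],
  [[-21, 0, 0], 0, 0],
  [[-22.5, 0, 0], 0, 0],
  [[-24, 0, 0], 0, 0],
  [[-25.5, 0, 0], 0, 0],
  [[-27, 0, 0], 0, 0],
])

```text
time_s: 11.53
eef_pos: [458.0, -125.9, 58.3]
tcp_rot: [-3.141, 0.068, -0.0]
force: [2.2, -0.7, -2.7]
grip_width: 24.8
gripper_force: 99.6
```

step_arm([
  [[-1, 0, 0], 0, 0],
  [[-2, 0, 0], 0, 0],
  [[-3, 0, 0], 0, 0],
  [[-4, 0, 0], 0, 0],
  [[-5, 0, 0], 0, 0],
  [[-6, 0, 0], 0, 0],
])

```text
time_s: 12.03
eef_pos: [452.1, -125.6, 58.3]
tcp_rot: [-3.141, 0.068, -0.0]
force: [2.7, -0.9, -2.9]
grip_width: 24.7
gripper_force: 99.6
```

step_arm([
  [[-1, 0, 0], 0, 0],
  [[-2, 0, 0], 0, 0],
  [[-3, 0, 0], 0, 0],
  [[-4, 0, 0], 0, 0],
  [[-5, 0, 0], 0, 0],
  [[-6, 0, 0], 0, 0],
])

```text
time_s: 12.53
eef_pos: [446.0, -125.4, 58.3]
tcp_rot: [-3.141, 0.068, 0.0]
force: [2.3, -0.3, -4.0]
grip_width: 24.4
gripper_force: 99.6
```

step_arm([
  [[-1, 0, 0], 0, 0],
  [[-2, 0, 0], 0, 0],
  [[-3, 0, 0], 0, 0],
  [[-4, 0, 0], 0, 0],
])

```text
time_s: 12.87
eef_pos: [442.1, -125.2, 58.3]
tcp_rot: [-3.141, 0.068, -0.0]
force: [3.3, -0.2, -3.1]
grip_width: 24.9
gripper_force: 99.6
```

step_arm([
  [[-0.7, 0, 0], 0, 0],
  [[-1.4, 0, 0], 0, 0],
  [[-2.1, 0, 0], 0, 0],
  [[-2.8, 0, 0], 0, 0],
])

```text
time_s: 13.2
eef_pos: [439.5, -125.2, 58.4]
tcp_rot: [3.141, -0.068, 0.001]
force: [4.5, -2.2, -4.3]
grip_width: 24.4
gripper_force: 99.6
```

step_arm([
  [[-0.5, 0, 0], 0, 0],
  [[-1, 0, 0], 0, 0],
  [[-1.5, 0, 0], 0, 0],
  [[-2, 0, 0], 0, 0],
])

```text
time_s: 13.53
eef_pos: [437.6, -125.2, 58.5]
tcp_rot: [3.141, -0.068, 0.001]
force: [6.9, -1.9, -4.0]
grip_width: 24.1
gripper_force: 99.6
```

The pads are reached, with force rising about 1.3 N/mm.

step_arm([
  [[-0.5, 0, 0], 0, 0],
  [[-1, 0, 0], 0, 0],
  [[-1.5, 0, 0], 0, 0],
  [[-2, 0, 0], 0, 0],
  [[-2, 0, 0], 0, 0],
])

```text
time_s: 13.95
eef_pos: [435.8, -125.1, 58.5]
tcp_rot: [3.141, -0.068, 0.002]
force: [7.3, -2.2, -5.4]
grip_width: 24.7
gripper_force: 99.6
```

```bash
python3 -c "
from h import *
for i in range(4):
    s=telemetry.state();print(s['eef_pos'],s['force']);grab_frame('side')"
```

```text
[ 435.77828831 -125.09274351   58.51859275] [ 7.30310762 -2.21601348 -5.43814807]
[ 435.79920155 -125.09112809   58.49338038] [ 7.13717473 -2.09085352 -3.77243935]
[ 435.78970255 -125.10569491   58.50373582] [ 6.72448962 -2.18065518 -4.85694543]
[ 435.79526823 -125.09333107   58.50821806] [ 7.62563489 -3.19877902 -3.98191851]
```

step_arm([
  [[-0.5, 0, 0], 0, 0],
  [[-1, 0, 0], 0, 0],
  [[-1.5, 0, 0], 0, 0],
  [[-2, 0, 0], 0, 0],
  [[-2, 0, 0], 0, 0],
])

```text
time_s: 14.57
eef_pos: [434.0, -125.1, 58.6]
tcp_rot: [3.14, -0.068, 0.003]
force: [9.2, -2.1, -5.2]
grip_width: 24.5
gripper_force: 99.5
```

```bash
python3 -c "
from h import *
for i in range(4):
    s=telemetry.state();print(s['eef_pos'],s['force']);grab_frame('side')"
```

```text
[ 433.99663401 -125.05875588   58.55877689] [ 9.22398024 -2.06103894 -5.1945694 ]
[ 433.99749237 -125.04473944   58.57129452] [10.21368905 -1.42446205 -5.97581681]
[ 434.00831024 -125.05473667   58.5743057 ] [ 9.72195208 -1.78043417 -4.79060438]
[ 434.01645614 -125.03850796   58.56967483] [10.06124367 -3.22132409 -4.98921727]
```

step_arm([
  [[-0.5, 0, 0], 0, 0],
  [[-1, 0, 0], 0, 0],
  [[-1.5, 0, 0], 0, 0],
  [[-1.7, 0, 0], 0, 0],
  [[-1.7, 0, 0], 0, 0],
  [[-1.7, 0, 0], 0, 0],
])

```text
time_s: 15.27
eef_pos: [432.5, -125.0, 58.6]
tcp_rot: [3.14, -0.068, 0.003]
force: [12.1, -1.9, -5.8]
grip_width: 24.7
gripper_force: 99.4
```

```bash
python3 -c "
from h import *
for i in range(4):
    s=telemetry.state();print(s['eef_pos'],s['force']);grab_frame('side')"
```

```text
[ 432.53629731 -125.02586247   58.64222805] [12.07732658 -1.86511146 -5.78343601]
[ 432.54394251 -125.01983493   58.64052145] [12.52846202 -1.19441549 -6.48532445]
[ 432.53473179 -124.99716873   58.63314723] [11.97394418 -1.92449981 -6.94703894]
[ 432.52459624 -125.00855388   58.61053186] [11.808812   -2.39989254 -5.96105511]
```

The pull is 12 N. I'll hold for about 1.5 s.

step_arm([
  [[0, 0, 0], 0, 0],
  [[0, 0, 0], 0, 0],
  [[0, 0, 0], 0, 0],
  [[0, 0, 0], 0, 0],
  [[0, 0, 0], 0, 0],
  [[0, 0, 0], 0, 0],
  [[0, 0, 0], 0, 0],
  [[0, 0, 0], 0, 0],
  [[0, 0, 0], 0, 0],
  [[0, 0, 0], 0, 0],
  [[0, 0, 0], 0, 0],
  [[0, 0, 0], 0, 0],
  [[0, 0, 0], 0, 0],
  [[0, 0, 0], 0, 0],
  [[0, 0, 0], 0, 0],
  [[0, 0, 0], 0, 0],
  [[0, 0, 0], 0, 0],
  [[0, 0, 0], 0, 0],
])

```text
time_s: 16.97
eef_pos: [432.5, -125.0, 58.6]
tcp_rot: [3.14, -0.068, 0.003]
force: [11.8, -2.5, -5.6]
grip_width: 24.6
gripper_force: 99.4
```

step_arm([
  [[0.3, 0, 0], 0, 0],
  [[0.6, 0, 0], 0, 0],
  [[0.9, 0, 0], 0, 0],
  [[1.2, 0, 0], 0, 0],
  [[1.5, 0, 0], 0, 0],
  [[1.8, 0, 0], 0, 0],
  [[2.1, 0, 0], 0, 0],
  [[2.4, 0, 0], 0, 0],
  [[2.7, 0, 0], 0, 0],
  [[3.0, 0, 0], 0, 0],
  [[3.3, 0, 0], 0, 0],
  [[3.6, 0, 0], 0, 0],
  [[3.9, 0, 0], 0, 0],
  [[4.2, 0, 0], 0, 0],
  [[4.5, 0, 0], 0, 0],
  [[4.8, 0, 0], 0, 0],
  [[5.1, 0, 0], 0, 0],
  [[5.4, 0, 0], 0, 0],
])

```text
time_s: 18.47
eef_pos: [437.2, -125.1, 58.4]
tcp_rot: [3.141, -0.068, 0.0]
force: [3.6, -2.0, -3.8]
grip_width: 24.6
gripper_force: 99.6
```

step_arm([
  [[0.3, 0, 0], 0, 0],
  [[0.6, 0, 0], 0, 0],
  [[0.9, 0, 0], 0, 0],
  [[1.2, 0, 0], 0, 0],
  [[1.5, 0, 0], 0, 0],
  [[1.8, 0, 0], 0, 0],
  [[2.1, 0, 0], 0, 0],
  [[2.4, 0, 0], 0, 0],
  [[2.7, 0, 0], 0, 0],
  [[3.0, 0, 0], 0, 0],
  [[3.3, 0, 0], 0, 0],
  [[3.6, 0, 0], 0, 0],
  [[3.9, 0, 0], 0, 0],
  [[4.2, 0, 0], 0, 0],
  [[4.5, 0, 0], 0, 0],
])

```text
time_s: 19.72
eef_pos: [441.6, -125.2, 58.3]
tcp_rot: [-3.141, 0.068, 0.0]
force: [-0.7, 0.7, -2.8]
grip_width: 24.5
gripper_force: 99.7
```

step_arm([
  [[1, 0, 0], 0, 0],
  [[2, 0, 0], 0, 0],
  [[3, 0, 0], 0, 0],
  [[4, 0, 0], 0, 0],
  [[5, 0, 0], 0, 0],
  [[6, 0, 0], 0, 0],
  [[7, 0, 0], 0, 0],
  [[8, 0, 0], 0, 0],
  [[9, 0, 0], 0, 0],
  [[10, 0, 0], 0, 0],
  [[10, 0, 0], 0, 0],
  [[10, 0, -3], 0, 0],
  [[10, 0, -8], 0, 0],
  [[10, 0, -15], 0, 0],
  [[10, 0, -22], 0, 0],
  [[10, 0, -30], 0, 0],
  [[10, 0, -38], 0, 0],
  [[10, 0, -45], 0, 0],
  [[10, 0, -45], 0, 0],
  [[10, 0, -45], 0, 0],
])

```text
time_s: 21.38
eef_pos: [451.7, -125.7, 103.7]
tcp_rot: [3.141, -0.068, 0.001]
force: [-0.5, -0.9, -2.4]
grip_width: 24.9
gripper_force: 99.7
```

step_arm([
  [[-35, 0, 0], 0, 0],
  [[-70, 0, 0], 0, 0],
  [[-70, -40, -20], 0, 0],
  [[-60, -80, -20], -0.02, 0],
  [[-23, -384, -20], -0.156, 0],
  [[-23, -384, -20], -0.156, 0],
  [[-23, -384, -20], -0.156, 0],
  [[-23, -384, -20], -0.156, 0],
  [[-23, -384, -20], -0.156, 0],
  [[-23, -384, -20], -0.156, 0],
  [[-23, -384, -20], -0.156, 0],
  [[-23, -384, -20], -0.156, 0],
  [[-23, -384, -20], -0.156, 0],
  [[-23, -384, 10], -0.156, 0],
  [[-23, -384, 20], -0.156, 0],
  [[-23, -384, 20], -0.156, 0],
  [[-23, -384, 20], -0.156, 0],
])

```text
time_s: 22.8
eef_pos: [444.9, 258.4, 83.2]
tcp_rot: [3.136, 0.176, -0.002]
force: [0.6, 0.8, -2.3]
grip_width: 24.6
gripper_force: 99.8
```

Run:
```python
from h import *
T=grab_frame('top');cv2.imwrite('pics/top6.png',T);S=grab_frame('side');cv2.imwrite('pics/side6.png',S)
s=telemetry.state();print(s['eef_pos'],s['tcp_rot'],s['force'])
b=cv2.resize(T[85:205,325:415],None,fx=4,fy=4,interpolation=2);a=cv2.resize(S[240:340,225:425],None,fx=2.1,fy=2.1,interpolation=2)
a=cv2.copyMakeBorder(a,0,b.shape[0]-a.shape[0],0,0,0);cv2.imwrite('pics/c6.png',np.hstack([b,a]))
```

```text
[445.65394454 258.74322837  84.36485947] [-3.13627975e+00 -1.75990069e-01 -1.49598398e-03] [ 0.26850015  0.43459748 -3.2310257 ]
```

View pics/c6.png

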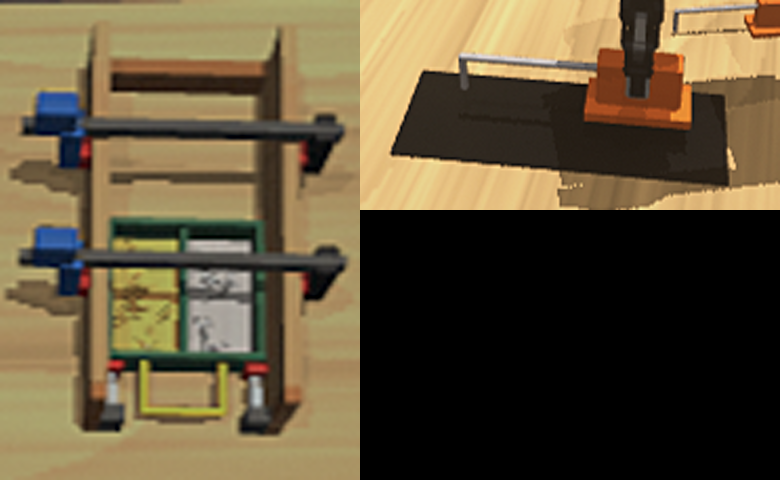

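The tray front (row about 358) rests on both red pads (rows 365–370). The hook is level over the mat, so I'll set it down.

step_arm([
  [[0, 0, 8], 0, 0],
  [[0, 0, 16], 0, 0],
  [[0, 0, 22], 0, 0],
  [[0, 0, 26], 0, 0],
  [[0, 0, 28], 0, 0],
  [[0, 0, 29], 0, 0],
  [[0, 0, 29], 0, 0],
])

```text
time_s: 23.48
eef_pos: [445.1, 259.0, 54.2]
tcp_rot: [-3.137, -0.177, 0.0]
force: [0.6, -0.2, -3.1]
grip_width: 24.5
gripper_force: 99.8
```

step_arm([
  [[0, 0, 0.5], 0, 0],
  [[0, 0, 1], 0, 0],
  [[0, 0, 1], 0, 0],
])

```text
time_s: 23.73
eef_pos: [445.3, 259.1, 53.5]
tcp_rot: [-3.136, -0.177, -0.001]
force: [-0.2, -0.0, -2.5]
grip_width: 24.5
gripper_force: 99.9
```

step_arm([
  [[0, 0, 0.4], 0, 0],
  [[0, 0, 0.7], 0, 0],
  [[0, 0, 0.7], 0, 0],
])

```text
time_s: 23.98
eef_pos: [445.3, 259.1, 53.4]
tcp_rot: [-3.136, -0.177, -0.001]
force: [-5.4, -1.8, 10.3]
grip_width: 24.7
gripper_force: 102.0
```

It's in contact with the mat, so I'll release and rise.

step_arm([
  [[0, 0, -0.4], 0, 0],
  [[0, 0, -0.4], 0, 0.4],
  [[0, 0, -0.4], 0, 0.6],
  [[0, 0, -0.4], 0, 0.9],
  [[0, 0, -0.4], 0, 1],
  [[0, 0, -0.4], 0, 1],
  [[0, 0, -0.4], 0, 1],
  [[0, 0, -0.4], 0, 1],
  [[0, 0, -10], 0, 1],
  [[0, 0, -40], 0, 1],
  [[0, 0, -80], 0, 1],
  [[0, 0, -120], 0, 1],
  [[-40, 0, -160], 0, 1],
  [[-80, 0, -160], 0, 1],
  [[-80, 0, -160], 0, 1],
  [[-80, 0, -160], 0, 1],
])

```text
time_s: 25.32
eef_pos: [363.9, 250.0, 214.7]
tcp_rot: [-3.135, -0.179, -0.004]
force: [-0.0, 0.2, 0.1]
grip_width: 85.4
gripper_force: 0.0
```

Run:
```python
from h import *
T=grab_frame('top');W=grab_frame('wrist');S=grab_frame('side')
s=telemetry.state();print(s['eef_pos'],s['force'],s['time_s'],s['grip_width'])
b=cv2.resize(T[85:285,205:415],None,fx=1.9,fy=1.9,interpolation=2);a=cv2.resize(S[100:340,205:445],None,fx=1.58,fy=1.58,interpolation=2)
h=min(a.shape[0],b.shape[0]);cv2.imwrite('pics/c7.png',np.hstack([b[:h],a[:h]]))
```

```text
[366.09735105 250.04905553 212.76340173] [0.56887954 0.36197469 0.14329325] 25.4667 85.49822057803306
```

View pics/c7.png

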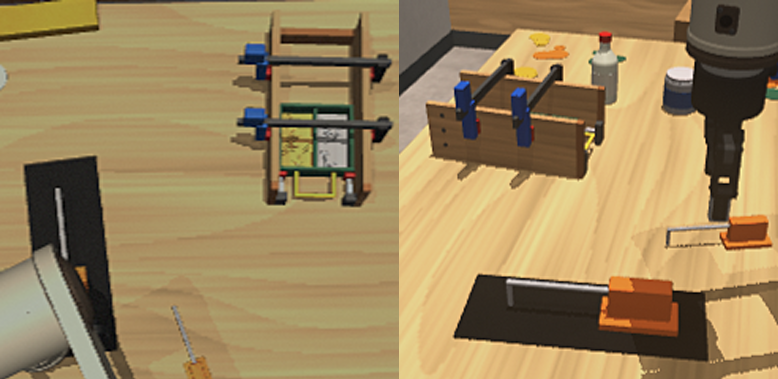

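The hook stands upright along the mat (side view 640,305), the tray rests on the pads, and nothing else has moved.

```bash
python3 -c "
from rig import ctrl
print(ctrl.sign_off())"
```

```text
the job is handed in; nothing more can be done
None
```

The job is done and handed in at about 25.5 s: the tray was drawn onto the red pads, held at about 12 N for about 2 s and eased off so it rests against them, and the hook is unhooked and back upright on its mat.

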